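Index the blue parts carousel to pocket four

ROBOT

A 6-joint arm with a two-finger parallel gripper is mounted at the origin on the work surface. World frame = base frame: x ahead of the robot, y to its left, z up, the work surface at z = 0. Lengths are in mm, angles in rad, forces in N, time in s.
With the tool pointing down it reaches from about 350 to 850 mm from the base axis. Payload 8.1 kg.
Tool frame: the origin (TCP) lies midway between the tips of the shut fingers; the grasp point (between the pads) lies 19 mm behind it; z points along the fingers, y is the direction in which the jaws open and shut (so a half turn about z gives the same grasp; the last joint's range is limited). The gripper opens to 93 mm and grips with 3 to 60 N. Pads are 15 mm wide; open, the fingers measure 128 mm over their backs; the gripper's body (75 mm by 188 mm) begins 65 mm behind the grasp point.
Start: joints at [1.176, 0.13, 1.488, -0, 1.523, -0.085], TCP at [182.899, 571.448, 218.635] pointing down, gripper open.
Joint ranges: [-2.96, 2.96], [-0.89, 2.26], [0.02, 2.5], [-1.34, 4.48], [0, 2.73], [-2.66, 2.66]. Speed limits (rad/s): [2.39, 2.39, 2.79, 3.14, 3.14, 3.14].

INTERFACE

Orientations are given as [roll, pitch, yaw] about the fixed x, y, z axes, in that order (R = Rz(yaw) Ry(pitch) Rx(roll)).
In Python, from station import telemetry, eyes, r gives the robot as it stands.
- The arm moves only by the tool send_rows, never from a script. Its argument "moves" is a list of rows, each a list of 3 entries, a list of its own where there are three numbers: the turn, a rotation vector about the tool's x, y, z in units of 6 degrees (1.0 is 6 degrees), then the shift along the tool's x, y, z in units of 30 mm (1.0 is 30 mm), then the closure, from 0 (fully open) to 1 (shut). In form: [[[ax, ay, az], [dx, dy, dz], grip], ...]. A call has exactly 8 rows; each row shifts and turns the commanded pose from where the row before left it, along the tool's axes as they then stand; what a row does not reach is not made up. A row lasts 1/12 s, in which the tool goes at most 41.7 mm and 7.16 degrees, less where a joint would pass 70% of its speed; a pose out of reach is approached as far as the arm can. A call is refused whole if a number of a shift passes 1 or a number of a turn 1, either way. A call with a gripper value outside its range is refused whole. The fingers move at their own pace and stop on an object; "grip_force" is the grip in N (left out, the last holds). Time passes only in rows, so rows that do not move let the fingers close, or fill a call up. It gives the time, the measured TCP pose, the force and the opening at its end, in the units of the state.
- telemetry.sense(): the state, without advancing time (a new reading comes with each control period).
- eyes.camera(name): name is "scene" or "side" or "wrist"; returns the picture (400x640x3 uint8, red, green, blue); there is no depth.
- eyes.camera_info(name): a dict with "fx", "fy", "cx", "cy" (pixels), "dist_coeffs" ([k1, k2, p1, p2, k3] as OpenCV has them; the pictures are not rectified), "T" (4x4, takes a point from camera to world coordinates). Camera axes: x right, y down, z forward; pixel columns grow to the right and rows downward; lengths in mm; the calibration is good to about 2 mm. A picture is of the moment at which its call begins: read the wrist's pose just before it. camera_info takes no time and is no camera call; for the wrist camera it gives the pose at the moment of the call.
- r.sign_off(): hands the job in, once; it reports no verdict.
The state is a dict: "clock": time; "joint_pos": joint angles; "qd": joint speeds; "joint_torque": joint torques, N m; "tcp_pos": TCP position; "eef_rot": TCP orientation; "contact_force": force on the tool from outside, world axes, zero at the start; "wrist_torque": the same for the moment, N m; "width": finger opening in mm.
Only numpy, scipy, OpenCV 4.12 (cv2) and the standard library are available. Lean on these libraries where they do the work, as an engineer would, in place of code of your own. Each camera call takes 0.05 s, during which the arm holds its last target.

TASK

In the motorcycle workshop two click-stop small-parts carousels stand on the bench. Take the blue one by its upright black crank knob and turn it click by click until the pocket marked with four dots (the brass nuts) stands at the yellow arrow of its base, resting in its click, then let go. Leave the red carousel as it is.

Things in the scene. Friction and masses are not known exactly. Their poses are not given: they have to be found in the camera images.
- blue_base: Fixed steel base of the BLUE carousel. Origin on the turning axis, at the bench; z up; its -x points to the yellow arrow on its rim. The blue disc on it (220 mm across, top 42 mm above the bench) turns endlessly either way, with sprung clicks every 60 deg, a pocket at the arrow at each. Let go, it snaps to the nearer stop (rarely it starts balanced midway); a click takes up to 8 N at its knob.
- blue_four (a point): Mark of four white dots (8 mm each) on the blue disc, 101 mm from the axis, 43 mm above the bench, outward of pocket four (brass nuts). The six white-walled pockets (44 mm across, centres 68 mm from the axis, rims 58 mm above the bench) bear one to six dots, rising clockwise seen from above. Done when this point lies at the arrow: along -x of blue_base from its origin.
- blue_handle (a point): Blue carousel's crank knob: upright black cylinder 22 mm across, from 68 to 116 mm above the bench, spinning freely on its pin, so it can be carried round without turning the hand. This point is on the knob's axis, 96 mm above the bench, 20 mm below its top, 68 mm from the turning axis, midway between pockets one and six; it goes round with the disc.
- red_four (a point): The four-dot mark of the RED carousel (same but for the red disc), which must stay as it is: 101 mm from that carousel's turning axis, 43 mm above the bench.

How it is judged:
By the outcome, as a careful person would: the job done as asked, in the order asked, and still so for the second after the job is handed in, with the robot touching nothing.
It also fails if it takes over 48 s, if anything falls off the work surface, if the arm or the gripper's body presses on something with over 40 N, if the wrist force passes 120 N, or if a joint passes its speed limit or range.

## Working session

There is one attempt and no reset: what is moved stays moved. The work goes in short steps, Python scripts to look and compute and a tool call to move; the robot and the scene stay as the last step left them, time stands still between calls to the robot, and variables do not carry over. Pictures are saved under pics/ and viewed, and the job is handed in when it is done.

Besides the shell and the picture viewer there is one more tool, called as name(argument=value, ...) on one line, values as JSON. send_rows: Moves the arm, as the interface text tells. Its arguments: {"type":"object","properties":{"moves":{"type":"array"},"grip_force":{"type":"number"}},"required":["moves"]}

```bash
mkdir -p pics
python3 - <<'E'
from station import telemetry, eyes, r
import cv2
print(telemetry.sense())
for n in ["scene","side","wrist"]:
    im=eyes.camera(n); cv2.imwrite(f"pics/{n}0.png",im[:,:,::-1]); print(n,eyes.camera_info(n))
E
```

```text
{'clock': 0.0, 'joint_pos': array([ 1.17561012e+00,  1.31156534e-01,  1.48926287e+00, -1.03387128e-05,
        1.52304129e+00, -8.53980501e-02]), 'qd': array([ 2.59262076e-04,  2.00741500e-03, -1.56101411e-03, -2.41793317e-04,
        5.44315130e-04, -1.15072427e-05]), 'joint_torque': array([-9.29426897e-04, -5.59825337e+01, -4.91772437e+01,  7.67216971e-02,
        3.48515657e-02, -2.50577214e-04]), 'tcp_pos': array([182.67123167, 570.90731511, 217.59925755]), 'eef_rot': array([-3.13973054e+00, -1.49044656e-04,  2.83180486e+00]), 'contact_force': array([ 0.00521044, -0.36961909,  0.50791031]), 'wrist_torque': array([-0.01977177, -0.04341655,  0.03064869]), 'width': 92.97573332040248}
scene {'fx': 440.1652965018895, 'fy': 440.1652965018895, 'cx': 322.16684309456963, 'cy': 198.9226052596892, 'dist_coeffs': array([-0.10310771,  0.        ,  0.        ,  0.        ,  0.        ]), 'T': array([[-3.15407812e-01,  7.66825322e-01, -5.59014167e-01,
         1.11136482e+03],
       [ 9.48927046e-01,  2.59483883e-01, -1.79459122e-01,
         1.36253644e+02],
       [ 7.44136787e-03, -5.870664
[... 525 characters left out ...]
0335e-02, -8.34683563e-01, -5.50627756e-01,
         4.20569963e+02],
       [ 0.00000000e+00,  0.00000000e+00,  0.00000000e+00,
         1.00000000e+00]])}
wrist {'fx': 328.4925348538572, 'fy': 328.4925348538572, 'cx': 315.96880489700385, 'cy': 196.3816665310688, 'dist_coeffs': array([-0.04205385,  0.        ,  0.        ,  0.        ,  0.        ]), 'T': array([[ 3.03892157e-01,  9.18342626e-01,  2.53567304e-01,
         1.12811013e+02],
       [ 9.52703355e-01, -2.92252859e-01, -8.33341635e-02,
         5.94818612e+02],
       [-2.42354488e-03,  2.66899020e-01, -9.63721453e-01,
         3.82385188e+02],
       [ 0.00000000e+00,  0.00000000e+00,  0.00000000e+00,
         1.00000000e+00]])}
```

View pics/scene0.png

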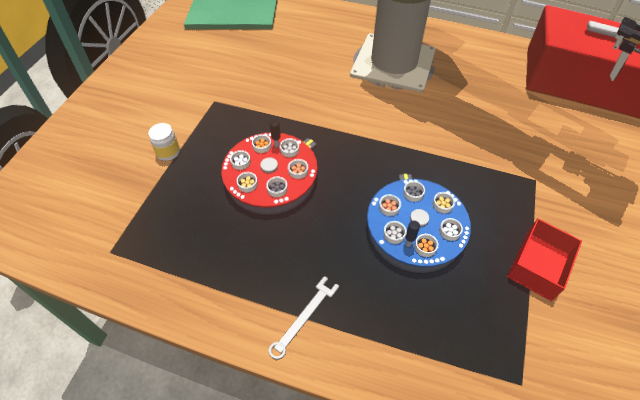

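View pics/side0.png

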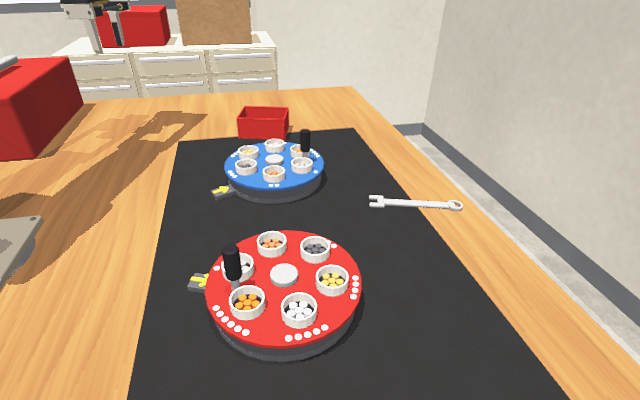

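View pics/wrist0.png

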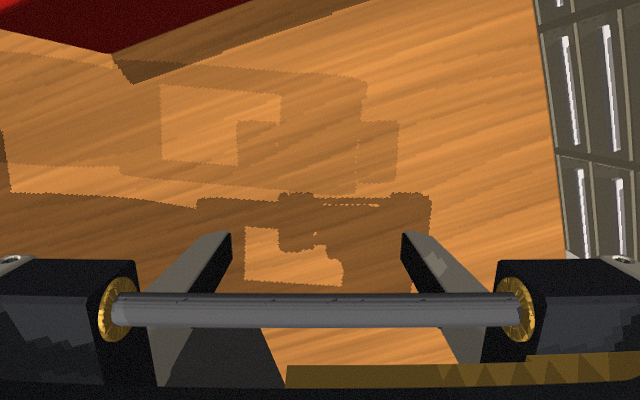

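Run:
```python
import cv2
a=cv2.imread("pics/scene0.png")[165:280,355:485]; cv2.imwrite("pics/s0c.png",cv2.resize(a,None,fx=5,fy=5,interpolation=cv2.INTER_CUBIC))
a=cv2.imread("pics/side0.png")[120:210,200:340]; cv2.imwrite("pics/d0c.png",cv2.resize(a,None,fx=5,fy=5,interpolation=cv2.INTER_CUBIC))
```

```text
(no output)
```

View pics/s0c.png

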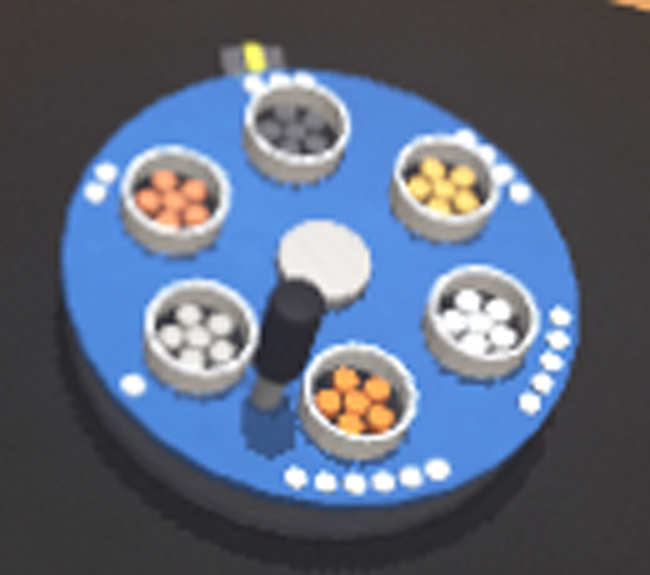

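View pics/d0c.png

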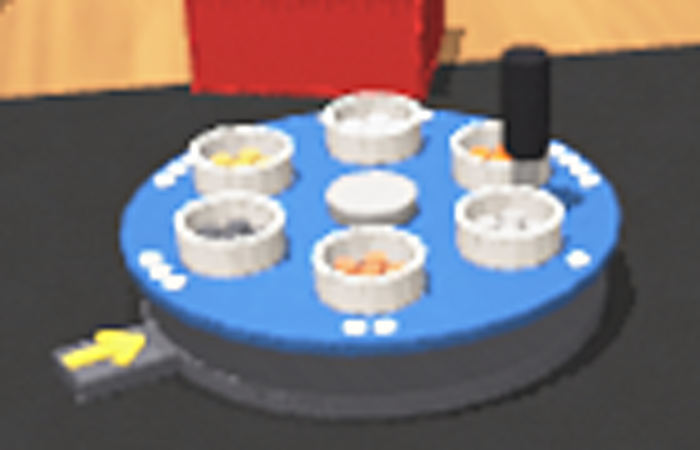

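```bash
cat > h.py <<'E'
import numpy as np, cv2
from station import telemetry, eyes, r
def ray(n,p,info=None):
    c=info or eyes.camera_info(n); K=np.array([[c['fx'],0,c['cx']],[0,c['fy'],c['cy']],[0,0,1]])
    u=cv2.undistortPoints(np.array([[p]],float),K,c['dist_coeffs'])[0,0]
    T=c['T']; return T[:3,3],T[:3,:3]@np.array([u[0],u[1],1])
def onz(n,p,z):
    o,d=ray(n,p); return (o+d*(z-o[2])/d[2])[:2]
def tri(p,q):
    o,d=ray("scene",p);a,b=ray("side",q);d/=np.linalg.norm(d);b/=np.linalg.norm(b)
    s=np.linalg.lstsq(np.c_[d,-b],a-o,rcond=None)[0];P=o+s[0]*d;Q=a+s[1]*b
    return (P+Q)/2,np.linalg.norm(P-Q)
def fit(sc,sd,extra=[]):
    from scipy.optimize import least_squares
    obs=[]
    for n,dct in (("scene",sc),("side",sd)):
        for k,p in dct.items():
            z,rad,off={'c':(0,0,0)}.get(k,(116,68,np.pi/6) if k=='h' else (43,101,-np.pi/3*(k-1)))
            obs.append((onz(n,p,z),rad,off,n))
    best=None
    for a0 in np.arange(0,6.28,0.5):
        f=lambda v:np.concatenate([v[:2]+(v[3:5] if n=="side" else 0)+rad*np.array([np.cos(v[2]+o),np.sin(v[2]+o)])-P for P,rad,o,n in obs])
        s=least_squares(f,[500,0,a0,0,0],loss='soft_l1',f_scale=2)
        if best is None or s.cost<best.cost: best=s
    return best.x,best.fun if 0 else f(best.x).reshape(-1,2)
E
python3 - <<'E'
from h import *
S=lambda x,y:(355+(x-2)/5,165+(y-2)/5)
D=lambda x,y:(200+(x-2)/5,120+(y-2)/5)
sc={1:S(133,384),2:S(101,182),3:S(279,80),4:S(493,163),5:S(547,360),6:S(366,478),'h':S(300,297)}
sd={1:D(578,258),2:D(369,327),3:D(163,270),4:D(172,180),6:D(575,165)}
v,res=fit(sc,{});print(v,np.degrees(v[2]));print(res.round(1))
w,res=fit({},sd);print(w[:2]+w[3:],np.degrees(w[2]));print(res.round(1))
for z in (0,10,20,30): print(z,onz("side",D(145,340),z),onz("side",D(70,363),z),onz("scene",S(255,57),z))
print(tri(S(254,57),D(108,350)))
c=v[:2]
E
```

```text
[562.52290917 174.33635554   5.61849678   0.           0.        ] 321.9161525315188
[[-0.4 -0.4]
 [-0.4 -0.6]
 [ 0.5 -0.3]
 [-0.3  0.3]
 [-0.5  1.3]
 [ 1.2  1. ]
 [ 0.  -1. ]]
[564.02497859 171.57891591] -1118.345953243589
[[ 0.5 -2.4]
 [ 0.2 -1.4]
 [-1.  -1.6]
 [ 6.6 14.8]
 [-3.1 10.7]]
0 [459.36399205 153.09808083] [427.49616114 140.50104494] [422.31837346 123.2567198 ]
10 [460.02161394 136.30704967] [428.91151263 124.00953675] [430.79718069 123.41664866]
20 [460.67923584 119.51601852] [430.32686412 107.51802855] [439.27598793 123.57657752]
30 [461.33685773 102.72498737] [431.74221562  91.02652035] [447.75479516 123.73650638]
(array([442.57635414, 121.99066629,  18.44979574]), np.float64(7.187410445345649))
```

send_rows(moves=[[[0,0,0],[-0.5,-0.23,0],0],[[0,0,0],[-1,-0.455,0],0],[[0,0,0],[-1,-0.455,0],0],[[0,0,0],[-1,-0.455,0],0],[[0,0,0],[-1,-0.455,0],0],[[0,0,0],[-1,-0.455,0],0],[[0,0,0],[-1,-0.455,0],0],[[0,0,0],[-1,-0.455,0],0]], grip_force=40)

```text
clock: 0.82
tcp_pos: [366.7, 403.9, 218.4]
eef_rot: [-3.141, -0.0, 2.832]
contact_force: [0.8, 0.2, -0.2]
width: 93.3
```

send_rows(moves=[[[0,0,0],[-1,-0.455,0],0],[[0,0,0],[-1,-0.455,0],0],[[0,0,0],[-1,-0.455,0],0],[[0,0,0],[-1,-0.455,0],0],[[0,0,0],[-1,-0.455,0],0],[[0,0,0],[-1,-0.455,0],0],[[0,0,0],[-0.5,-0.23,0],0],[[0,0,0],[0,0,0],0]])

```text
clock: 1.48
tcp_pos: [526.7, 258.3, 218.1]
eef_rot: [-3.14, 0.0, 2.828]
contact_force: [0.4, -0.1, 0.2]
width: 92.8
```

send_rows(moves=[[[0,0,0],[-0.5,-0.22,0],0],[[0,0,0],[-1,-0.45,0],0],[[0,0,0],[-1,-0.45,0],0],[[0,0,0],[-1,-0.45,0],0],[[0,0,0],[-0.7,-0.35,0],0],[[0,0,0],[0,0,0],0],[[0,0,0],[0,0,0],0],[[0,0,0],[0,0,0],0]])

```text
clock: 2.15
tcp_pos: [626.4, 168.8, 218.3]
eef_rot: [3.142, -0.001, 2.832]
contact_force: [-0.3, -0.7, -0.8]
width: 93.2
```

Run:
```python
from h import *
print(telemetry.sense()['tcp_pos'])
im=eyes.camera("wrist");info=eyes.camera_info("wrist"); cv2.imwrite("pics/w1.png",im[:,:,::-1]);print(info['T'])
im=eyes.camera("side"); cv2.imwrite("pics/d1.png",cv2.resize(im[60:220,160:400,::-1],None,fx=3,fy=3))
# predicted knob top in wrist
K=np.array([[info['fx'],0,info['cx']],[0,info['fy'],info['cy']],[0,0,1]]);M=np.linalg.inv(info['T'])
for P in [(629.8,164.7,116),(562.5,174.3,48)]:
    print(cv2.projectPoints(np.array([P],float),cv2.Rodrigues(M[:3,:3])[0],M[:3,3],K,info['dist_coeffs'])[0].ravel())
```

```text
[626.43127923 168.76324065 218.30701508]
[[ 3.02689132e-01  9.18731840e-01  2.53596324e-01  5.56332127e+02]
 [ 9.53088947e-01 -2.91536093e-01 -8.14135436e-02  1.92530324e+02]
 [-8.64733489e-04  2.66342848e-01 -9.63877969e-01  3.83100506e+02]
 [ 0.00000000e+00  0.00000000e+00  0.00000000e+00  1.00000000e+00]]
[311.18237642 201.6574119 ]
[300.67469792 117.72208682]
```

View pics/w1.png

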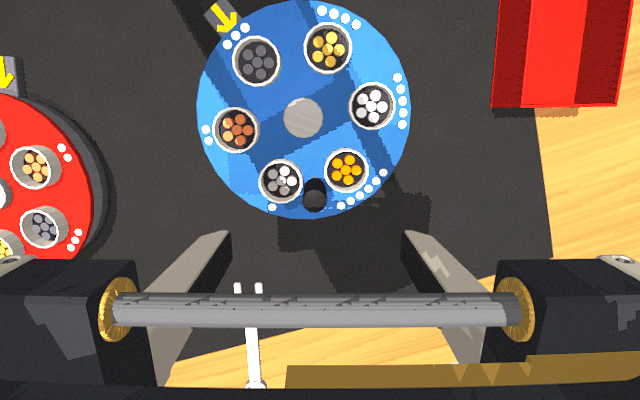

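View pics/d1.png

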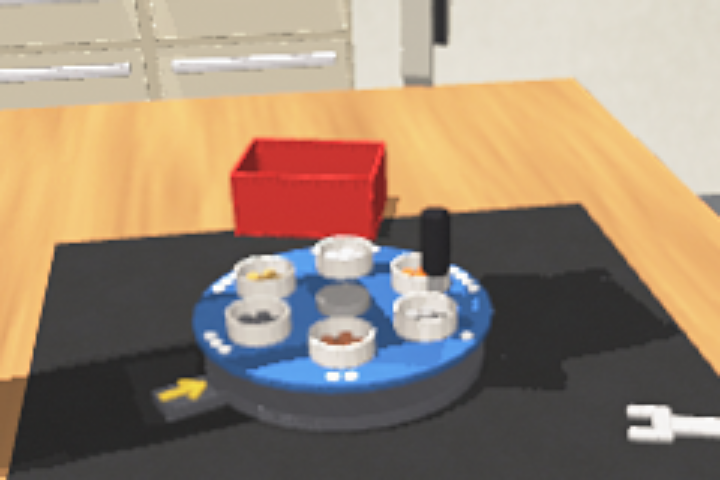

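send_rows(moves=[[[0,0,0],[-0.15,-0.1,0.5],0],[[0,0,0],[0,0,0.9],0],[[0,0,0],[0,0,0.9],0],[[0,0,0],[0,0,0.9],0],[[0,0,0],[0,0,0.9],0],[[0,0,0],[0,0,0.55],0],[[0,0,0],[0,0,0],0],[[0,0,0],[0,0,0],0]])

```text
clock: 2.92
tcp_pos: [629.0, 164.6, 78.5]
eef_rot: [-3.141, -0.002, 2.833]
contact_force: [-0.5, 0.6, 0.9]
width: 93.1
```

Run:
```python
from h import *
im=eyes.camera("side"); cv2.imwrite("pics/d2.png",cv2.resize(im[90:210,180:360,::-1],None,fx=4,fy=4))
im=eyes.camera("wrist"); cv2.imwrite("pics/w2.png",im[:,:,::-1])
```

```text
(no output)
```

View pics/d2.png

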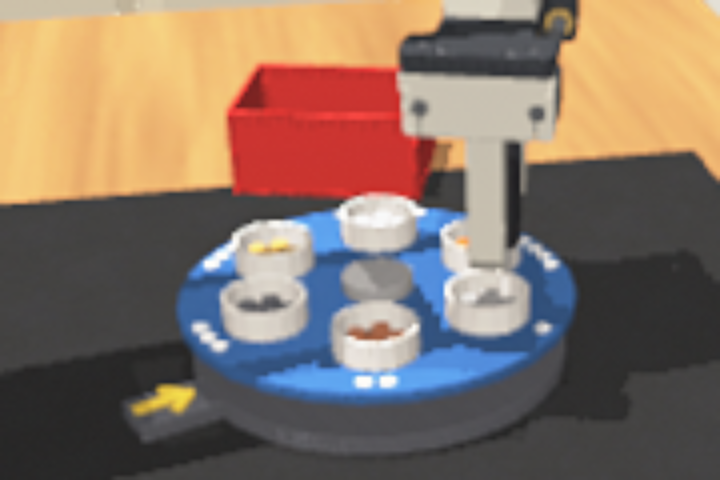

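View pics/w2.png

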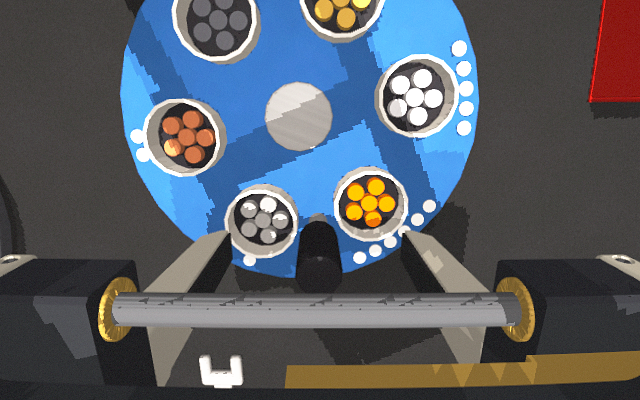

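send_rows(moves=[[[0,0,0],[0,0,0],1],[[0,0,0],[0,0,0],1],[[0,0,0],[0,0,0],1],[[0,0,0],[0,0,0],1],[[0,0,0],[0,0,0],1],[[0,0,0],[0,0,0],1],[[0,0,0],[0,0,0],1],[[0,0,0],[0,0,0],1]], grip_force=40)

```text
clock: 3.68
tcp_pos: [630.3, 163.7, 79.0]
eef_rot: [-3.142, -0.0, 2.832]
contact_force: [-0.1, -0.6, 0.6]
width: 44.2
```

Run:
```python
from h import *
s=telemetry.sense();print(s['width'],s['contact_force'],s['tcp_pos'])
c=np.array([562.5,174.3]); yaw=2.832
x=np.array([np.cos(yaw),np.sin(yaw)]);y=np.array([np.sin(yaw),-np.cos(yaw)])
a=np.radians(np.arange(-8.1,52,5.0)); a=np.radians(-8.1+np.arange(0,61,5))
P=c+68*np.c_[np.cos(a),np.sin(a)]
for p,q in zip(P,P[1:]): print(q.round(1),((q-p)@x/30).round(3),((q-p)@y/30).round(3))
```

```text
44.20607823911174 [-0.11086114 -0.59092157  0.55551782] [630.3462153  163.71498032  79.0376481 ]
[630.4 170.6] 0.042 0.193
[630.5 176.6] 0.058 0.189
[630.  182.5] 0.075 0.183
[629.  188.3] 0.09 0.176
[627.6 194.1] 0.105 0.167
[625.6 199.7] 0.119 0.158
[623.1 205.1] 0.133 0.147
[620.2 210.2] 0.145 0.135
[616.9 215.1] 0.156 0.121
[613.1 219.7] 0.166 0.107
[609. 224.] 0.175 0.092
[604.5 227.8] 0.182 0.077
```

send_rows(moves=[[[0,0,0],[0,0,0],1],[[0,0,0],[0,0,0],1],[[0,0,0],[0,0,0],1],[[0,0,0],[0,0,0],1],[[0,0,0],[0,0,0],1],[[0,0,0],[0,0,0],1],[[0,0,0],[0,0,0],1],[[0,0,0],[0,0,0],1]])

```text
clock: 4.35
tcp_pos: [630.4, 163.9, 79.1]
eef_rot: [3.141, 0.0, 2.832]
contact_force: [0.1, 0.9, -1.3]
width: 21.5
```

Gripped (21.5 mm). Now carry the knob 60° counter-clockwise along the arc.

send_rows(moves=[[[0,0,0],[0.02,0.1,0],1],[[0,0,0],[0.02,0.1,0],1],[[0,0,0],[0.06,0.19,0],1],[[0,0,0],[0.075,0.185,0],1],[[0,0,0],[0.09,0.175,0],1],[[0,0,0],[0.105,0.165,0],1],[[0,0,0],[0.12,0.16,0],1],[[0,0,0],[0,0,0],1]])

```text
clock: 5.02
tcp_pos: [626.2, 200.8, 79.1]
eef_rot: [3.14, 0.0, 2.833]
contact_force: [3.6, 1.9, -2.7]
width: 21.3
```

Run:
```python
from h import *
s=telemetry.sense();print(s['width'],s['contact_force'],s['tcp_pos'],s['wrist_torque'])
im=eyes.camera("scene"); cv2.imwrite("pics/s3.png",cv2.resize(im[155:290,345:495,::-1],None,fx=4,fy=4))
```

```text
21.256160367507988 [ 3.58822683  1.87370758 -2.72363   ] [626.22920285 200.8272029   79.1315042 ] [ 0.32031851 -0.65088644  0.05107254]
```

View pics/s3.png

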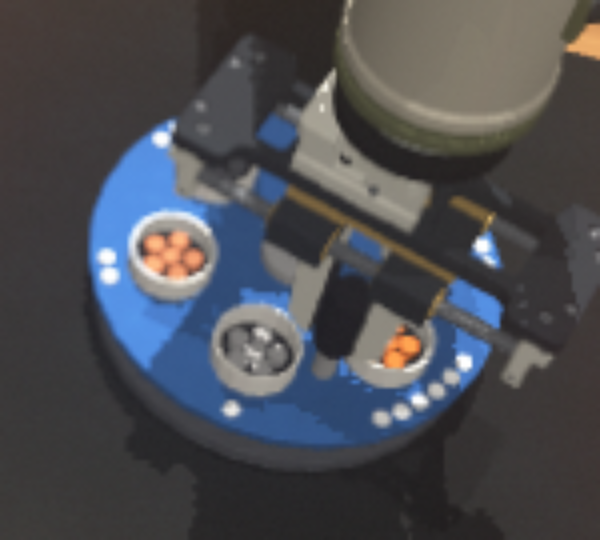

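The disc follows the knob, now halfway (one dot at (232,409) in the crop), and forces are low. Continuing.

send_rows(moves=[[[0,0,0],[0.135,0.145,0],1],[[0,0,0],[0.145,0.135,0],1],[[0,0,0],[0.155,0.12,0],1],[[0,0,0],[0.165,0.105,0],1],[[0,0,0],[0.175,0.09,0],1],[[0,0,0],[0.18,0.07,0],1],[[0,0,0],[0,0,0],1],[[0,0,0],[0,0,0],1]])

```text
clock: 5.73
tcp_pos: [605.0, 228.6, 79.2]
eef_rot: [3.139, 0.0, 2.833]
contact_force: [5.7, 6.1, -5.1]
width: 21.5
```

Run:
```python
from h import *
s=telemetry.sense();print(s['width'],s['contact_force'],s['tcp_pos'],s['wrist_torque'])
im=eyes.camera("side"); cv2.imwrite("pics/d4.png",cv2.resize(im[90:210,180:360,::-1],None,fx=4,fy=4))
```

```text
21.491350086831545 [ 5.74772746  6.12034687 -5.07268077] [605.04955842 228.63850119  79.17160429] [ 1.00120157 -0.81520228 -0.00390499]
```

View pics/d4.png

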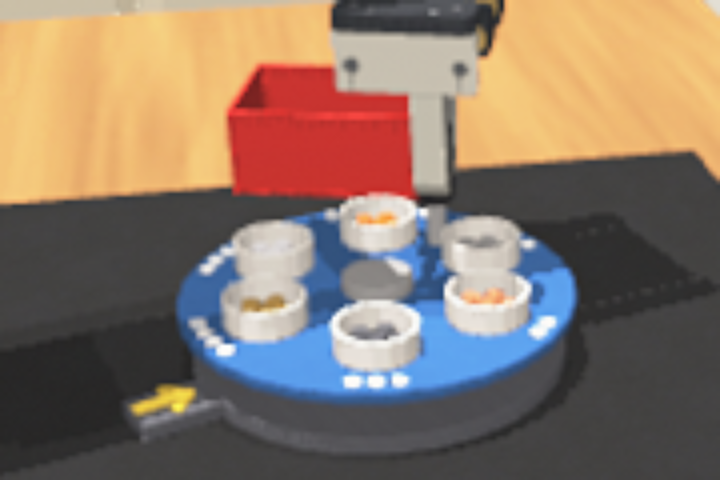

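Four dots stand at the arrow side (212,338). Releasing slowly, then lifting.

send_rows(moves=[[[0,0,0],[0,0,0],0],[[0,0,0],[0,0,0],0],[[0,0,0],[0,0,0],0],[[0,0,0],[0,0,0],0],[[0,0,0],[0,0,0],0],[[0,0,0],[0,0,0],0],[[0,0,0],[0,0,0],0],[[0,0,0],[0,0,0],0]])

```text
clock: 6.45
tcp_pos: [605.0, 226.6, 79.1]
eef_rot: [-3.142, -0.0, 2.832]
contact_force: [0.1, -0.1, 0.1]
width: 69.9
```

send_rows(moves=[[[0,0,0],[0,0,0],0],[[0,0,0],[0,0,0],0],[[0,0,0],[0,0,0],0],[[0,0,0],[0,0,0],0],[[0,0,0],[0,0,0],0],[[0,0,0],[0,0,0],0],[[0,0,0],[0,0,0],0],[[0,0,0],[0,0,0],0]])

```text
clock: 7.12
tcp_pos: [605.0, 226.7, 79.1]
eef_rot: [-3.142, -0.0, 2.832]
contact_force: [-0.2, 0.4, -0.7]
width: 93.1
```

send_rows(moves=[[[0,0,0],[0,0,-0.3],0],[[0,0,0],[0,0,-0.7],0],[[0,0,0],[0,0,-1],0],[[0,0,0],[0,0,-1],0],[[0,0,0],[0,0,-1],0],[[0,0,0],[0,0,-0.7],0],[[0,0,0],[0,0,-0.3],0],[[0,0,0],[0,0,0],0]])

```text
clock: 7.78
tcp_pos: [606.6, 227.2, 233.0]
eef_rot: [3.138, 0.005, 2.832]
contact_force: [0.9, 0.5, -0.1]
width: 93.0
```

Move aside (tool +x, back toward the start) for a clear view.

send_rows(moves=[[[0,0,0],[0.5,0.5,0],0],[[0,0,0],[0.8,0.9,0],0],[[0,0,0],[0.8,0.9,0],0],[[0,0,0],[0.8,0.9,0],0],[[0,0,0],[0.8,0.9,0],0],[[0,0,0],[0.8,0.9,0],0],[[0,0,0],[0.4,0.5,0],0],[[0,0,0],[0,0,0],0]])

```text
clock: 8.45
tcp_pos: [511.9, 432.1, 226.2]
eef_rot: [-3.14, -0.003, 2.836]
contact_force: [-0.1, -0.3, -0.7]
width: 92.6
```

Run:
```python
from h import *
im=eyes.camera("scene"); cv2.imwrite("pics/s5f.png",im[:,:,::-1]);cv2.imwrite("pics/s5.png",cv2.resize(im[165:280,355:485,::-1],None,fx=5,fy=5,interpolation=cv2.INTER_CUBIC))
im=eyes.camera("side"); cv2.imwrite("pics/d5.png",im[:,:,::-1])
```

```text
(no output)
```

View pics/s5.png

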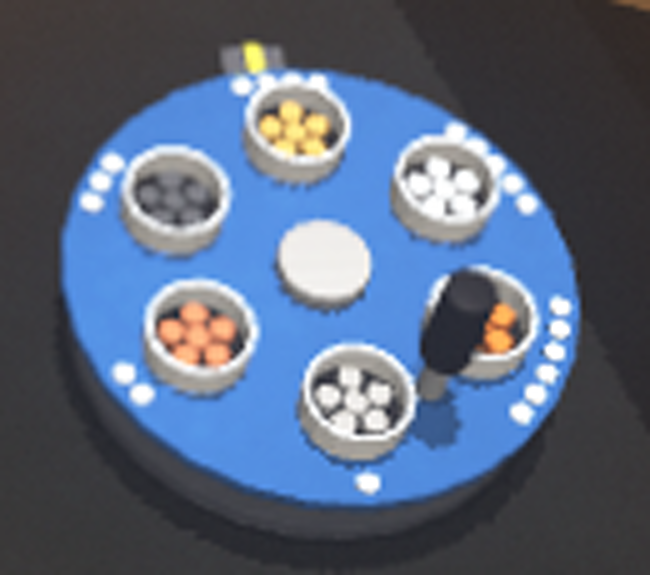

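View pics/d5.png

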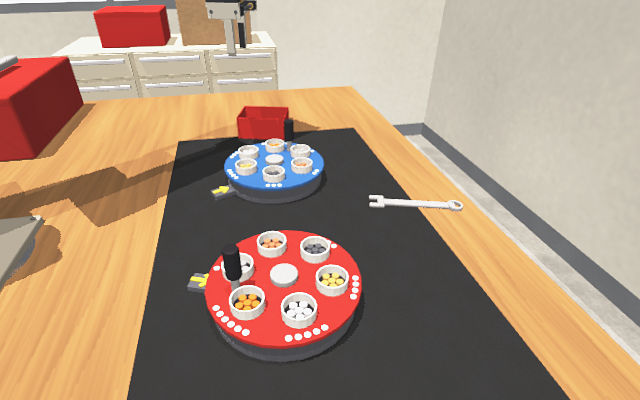

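The four dots (centre about (280,83) in the crop) and the brass pocket at (297,125) sit exactly where pocket three was before, at the arrow. In the side picture the red carousel is unchanged. Handing in.

Run:
```python
from h import *
print(telemetry.sense()['contact_force'],r.sign_off())
```

```text
the job is handed in; nothing more can be done
[ 1.33875117 -0.44683721 -0.43899226] None
```

The blue carousel now stands with its four-dot pocket (the brass nuts) at the yellow arrow, resting in its click. I handed the job in at about 8.5 s on the robot's clock.

I gripped the crank knob, carried it one click (60°) counter-clockwise along its arc, let go, lifted off and moved the arm aside.

- **Position:** in the last scene picture the four dots and the brass pocket sit exactly where pocket three rested in its click before.
- **Red carousel:** in the side pictures from before and after, it looks unchanged.
- **Forces:** the readings stayed at about 10 N or less, and were about zero at hand-in with the arm clear.
- **A disagreement:** when I first located the disc, the side camera's fit left errors of up to 15 mm on two marks, most likely from a few misread dots. I used the scene camera's fit instead (within about 1.5 mm). The wrist picture and the grasp agreed with it.

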